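Load the carousel's marked pocket, turn it to the pointer and hold it there

TASK

Set the loose bushing upright, on the floor of the parts carousel's marked pocket (the one with the tall handle post beside it), and let go of it. Then turn the carousel against its return spring, without ever letting it snap back, until the post and its pocket stand squarely in line with the fixed pointer at the front of the foot, and finish while holding it still there, hand on the carousel: it springs back if released. Leave the other things on the table where they are.

Things in the scene. Friction and masses are not known exactly. Their poses are not given: they have to be found in the camera images.
- foot: fixed dark steel foot of the carousel, a disc 270 mm across and 10 mm thick with a tongue at its front that carries a pointed steel peg, the pointer. Origin: on the carousel's turning axis, at table height. Its -x axis points to the pointer, 160 mm out; z up. It does not move.
- pointer (a point): tip of the fixed pointer peg (16 mm thick, tapering), 62 mm above the table, 160 mm from the turning axis
- carousel: the carousel on its foot: a fixed grey bearing (origin on the turning axis, 10 mm above the table) that carries the turning platter, an aluminium disc 252 mm across, 28 to 36 mm above the table, with a low hub and four equal shallow steel cups. The bearing does not turn; -x of this frame is where the marked pocket stands while the platter is parked.
- platter (a joint): angle of the platter, rad: 0 parked against its stop (as at the start), grows counter-clockwise seen from above, up to 2.2. A spring pulls it back to 0 with 0.15 N m of torque when parked, rising by 0.15 N m per rad (about 1.3 to 3.5 N at the post); let go, it flies back. Bringing the post to the pointer takes 0.6 to 1.5 rad.
- pocket (a point): centre of the inner floor of the marked pocket, 39 mm above the table and 72 mm from the turning axis, between the axis and the post. The pocket is a round cup, 46 mm inside diameter, 3 mm wall, inside 9 mm deep (rim 48 mm above the table). The other three cups are like it but have no post; one holds a nut.
- post (a point): centre of the top of the upright round handle post beside the marked pocket, 124 mm above the table, 113 mm from the turning axis, on the pocket's radius. 14 mm thick, with a black sleeve 17 mm thick from 64 to 110 mm above the table. It turns with the platter, and may be gripped from any side from above.
- bushing: the loose grey turned bushing standing on the table, 30 mm in diameter and 30 mm tall with a narrower neck at the top (its lower 18 mm is straight, 30 mm thick), 60 g. Origin: centre of its underside; z up through the neck. It changes places with the steel block and the nut from start to start.
- steel_block: bystander: ground steel block 30x50x25 mm, origin centre of underside
- hex_nut: bystander: loose hexagon nut on the table, 22x24x12 mm, origin centre of underside
Not all that is in view belongs to the job. Several things have the shape of the bushing; the one meant has the colours described above.

How it is judged:
On the way:
1. the bushing stands upright in the marked pocket, on its floor, released (horizontal distance between bushing and pocket below 0.012 m and z of bushing in the frame of pocket between -0.004 and 0.005 m and angle between bushing's own z axis and vertical below 0.15 rad and contact force between the fingers and bushing below 0.1 N), for 0.2 s.
At the end, for the whole second after the job is handed in: the bushing stands upright (within 0.15 rad) on the floor of the marked pocket, untouched by the fingers; the post is in line with the pointer within 10 mm to either side; the platter is still, and the fingers hold it (at least 0.7 N) against its spring (all of step 1 and y of post in the frame of foot between -0.01 and 0.01 m and x of post in the frame of foot below -0.09 m and velocity of joint platter between -0.05 and 0.05 rad/s and contact force between the fingers and carousel above 0.7 N); the arm keeps its last pose, push and grip.
It fails at once if the carousel snaps back (faster than 1.5 rad/s) (velocity of joint platter below -1.5 rad/s).
It fails at once if the steel block is displaced by more than 20 mm (distance of steel_block from where it was at the start of the episode above 0.02 m).
It fails at once if the hexagon nut on the table is displaced by more than 20 mm (distance of hex_nut from where it was at the start of the episode above 0.02 m).
It also fails if it takes over 43 s, if anything falls off the work surface, if the arm or the gripper's body presses on something with over 40 N, if the wrist force passes 120 N, or if a joint passes its speed limit or range.

ROBOT

A 6-joint arm with a two-finger parallel gripper is mounted at the origin on a cart in front of the work surface, level with it; the furniture and walls round the work are solid. World frame = base frame: x ahead of the robot, y to its left, z up, the work surface at z = 0. Lengths are in m, angles in rad, forces in N, time in s.
With the tool pointing down it reaches from about 0.35 to 0.85 m from the base axis. Payload 8.1 kg.
Tool frame: the origin (TCP) lies between the finger pads; the fingertips stand 11 mm ahead of it and the grasp point (between the pads) lies 8 mm behind it; y points along the fingers, x is the direction in which the jaws open and shut, and the axes are right-handed (so a half turn about y gives the same grasp; the last joint's range is limited). The gripper opens to 93 mm and grips with 3 to 60 N. Pads are 15 mm wide; open, the fingers measure 128 mm over their backs; the gripper's body (75 mm by 188 mm) begins 65 mm behind the grasp point.
Start: joints at [1.252, 0.13, 1.488, -0, 1.523, -0.085], TCP at [0.139, 0.584, 0.23] pointing down, gripper open.
Joint ranges: [-2.96, 2.96], [-0.89, 2.26], [0.02, 2.5], [-1.34, 4.48], [0, 2.73], [-2.66, 2.66]. Speed limits (rad/s): [2.39, 2.39, 2.79, 3.14, 3.14, 3.14].

INTERFACE

Orientations are given as a rotation vector (axis times angle).
In Python, from plant import readout, optics, robot gives the robot as it stands.
- The arm moves only by the shell command python3 -m creep 'ROWS' [FORCE]. ROWS is JSON, a list that holds one entry, the list of rows, each a list of 7 numbers: the closure, from 0 (fully open) to 1 (shut), then the shift along the tool's x, y, z in cm, then the turn, a rotation vector about the tool's x, y, z in degrees. In form: [[[grip, x, y, z, wx, wy, wz], ...]]. A call has exactly 8 rows; each row shifts and turns the pose as measured when the row begins, along the tool's axes as they then stand; what a row does not reach is not made up. A row lasts 1/10 s, in which the tool goes at most 50 mm and 8.59 degrees, less where a joint would pass 70% of its speed; a pose out of reach is approached as far as the arm can. A call is refused whole if a number of a shift passes 5 or a number of a turn 8.59, either way. A call with a gripper value outside its range is refused whole. The fingers move at their own pace and stop on an object; FORCE is the grip in N (left out, the last holds). Time passes only in rows, so rows that do not move let the fingers close, or fill a call up. It gives the time, the measured TCP pose, the force and the opening at its end, in the units of the state.
- readout.read_state(): the state, without advancing time (a new reading comes with each control period).
- optics.read_camera(name): name is "side" or "top"; returns a dict with "frame" (420x560x3 uint8, red, green, blue), "depth" (420x560 float32, m along the optical axis (not along the pixel's ray), 0 where there is no reading), "intrinsics" (3x3 intrinsics, pixels), "R" (3x3) and "t" (3): a world point X has camera coordinates R X + t. Camera axes: x right, y down, z forward; pixel columns grow to the right and rows downward; lengths in m; the calibration is good to about 2 mm. A picture is of the moment at which its call begins.
- robot.close_job(): hands the job in, once; it reports no verdict.
The state is a dict: "t": time; "q": joint angles; "dq": joint speeds; "joint_torque": joint torques, N m; "tool_pos": TCP position; "orientation": TCP orientation; "force": force on the tool from outside, world axes, zero at the start; "wrist_torque": the same for the moment, N m; "opening": finger opening in m.
Only numpy, scipy, OpenCV 4.12 (cv2) and the standard library are available. Lean on these libraries where they do the work, as an engineer would, in place of code of your own. Each camera call takes 0.05 s, during which the arm holds its last target. There are 200 camera calls.

## Working session

There is one attempt and no reset: what is moved stays moved. The work goes in short steps, Python scripts to look and compute and a shell command to move; the robot and the scene stay as the last step left them, time stands still between calls to the robot, and variables do not carry over. Pictures are saved under pics/ and viewed, about 8 in all and at most 12, crops included, and the job is handed in when it is done.

```bash
ls; mkdir -p pics
cat > h.py <<'E'
import numpy as np,cv2
from plant import readout,optics,robot
def cam(n,save=None):
    c=optics.read_camera(n)
    if save: cv2.imwrite('pics/'+save,cv2.cvtColor(c['frame'],cv2.COLOR_RGB2BGR))
    return c
def onplane(c,u,v,z):
    K,R,t=c['intrinsics'],np.array(c['R']),np.array(c['t'])
    d=R.T@np.linalg.inv(K)@np.array([u,v,1.]);o=-R.T@t
    return o+d*(z-o[2])/d[2]
def cloud(c):
    K,R,t=c['intrinsics'],np.array(c['R']),np.array(c['t'])
    D=c['depth'];v,u=np.mgrid[:D.shape[0],:D.shape[1]]
    P=np.stack([(u-K[0,2])/K[0,0]*D,(v-K[1,2])/K[1,1]*D,D],-1)
    return (P-t)@R
def proj(c,X):
    p=c['intrinsics']@(np.array(c['R'])@X+c['t']);return p[:2]/p[2]
E
python3 - <<'E'
from h import *
import json
s=readout.read_state();print(s)
a=cam('top','t0.png');b=cam('side','s0.png')
for c in(a,b):print(c['intrinsics'],-np.array(c['R']).T@c['t'],c['R'])
E
```

```text
pics
{'t': 0.0, 'q': array([ 1.25156888e+00,  1.31170363e-01,  1.48925516e+00,  1.00620690e-05,
        1.52296848e+00, -8.53962940e-02]), 'dq': array([-0.0017175 ,  0.00094457, -0.00055785,  0.00084792,  0.00094374,
        0.00019837]), 'joint_torque': array([ 1.68454742e-03, -5.59844649e+01, -4.91760814e+01,  7.71595328e-02,
        3.55757517e-02, -1.56729816e-04]), 'tool_pos': array([0.13882911, 0.58317264, 0.22859516]), 'orientation': array([-1.31178701, -1.03412283,  1.03664406]), 'force': array([-0.0842749 , -0.5901355 ,  0.76644108]), 'wrist_torque': array([ 0.01990739,  0.08223243, -0.01085954]), 'opening': 0.09303354146224113}
[[489.58541286   0.         285.10684919]
 [  0.         489.58541286 204.99360745]
 [  0.           0.           1.        ]] [ 0.33039439 -0.21746744  1.12570583] [[-0.04308878 -0.99906884 -0.00219166]
 [-0.97885925  0.04265598 -0.20003756]
 [ 0.19994479 -0.00647405 -0.97978578]]
[[434.1133176    0.         276.76191457]
 [  0.         434.1133176  214.7609391 ]
 [  0.           0.           1.        ]] [ 0.21193199 -0.91915713  0.4544721 ] [[ 0.91973827 -0.39235717  0.01172029]
 [-0.16320704 -0.40939329 -0.89764169]
 [ 0.35699436  0.82368258 -0.44057013]]
```

View pics/t0.png

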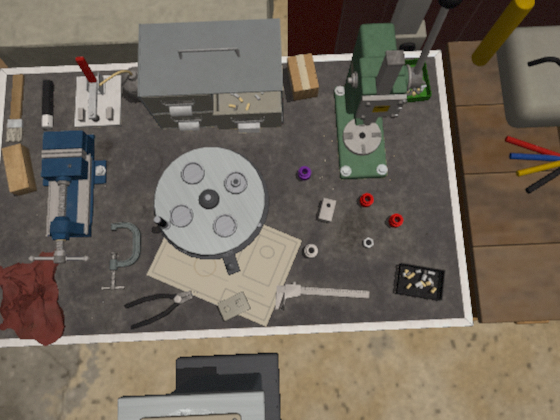

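View pics/s0.png

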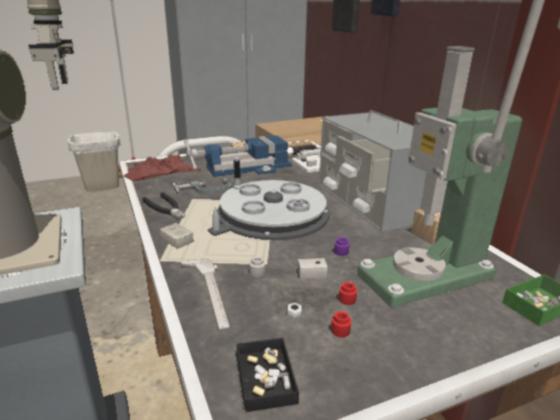

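Top view: carousel at about (210,200), with the post near (162,222) and the pointer near (232,262). Bushing-shaped things: grey (311,251), purple (305,173), red (367,200) and red (397,220). Only (311,251) is grey, so I take that one. The block is at (327,210) and the nut at (368,243). Next I'll measure and confirm in a crop.

Run:
```python
from h import *
c=cam('top');f=c['frame'];P=cloud(c)
big=cv2.resize(cv2.cvtColor(f,2+2)[140:290,140:340],None,fx=4,fy=4,interpolation=cv2.INTER_CUBIC)
cv2.imwrite('pics/c1.png',big)
z=P[...,2]
# bushing
def blob(name,u0,u1,v0,v1,zl,zh):
    m=np.zeros(z.shape,bool);m[v0:v1,u0:u1]=True;m&=(z>zl)&(z<zh)&(c['depth']>0)
    p=P[m];v,u=np.nonzero(m);print(name,m.sum(),'px',u.mean().round(1),v.mean().round(1),'xyz',p.mean(0).round(4),'min',p.min(0).round(3),'max',p.max(0).round(3))
    return p
blob('bush top',298,325,238,266,.022,.04)
blob('bush',298,325,238,266,.010,.04)
blob('block',315,340,195,225,.015,.04)
blob('nut',358,378,235,252,.006,.03)
p=blob('post',145,185,205,245,.11,.14)
p=blob('pointer',220,250,235,280,.045,.08)
p=blob('platter',140,280,135,265,.027,.0365)
h=cv2.fitEllipse
# circle fit of platter: mask -> convex hull -> min circle in world xy
(cx,cy),r=cv2.minEnclosingCircle((p[:,:2]*1000).astype(np.float32));print(cx,cy,r)
(cx,cy),ax,a=cv2.fitEllipse(cv2.convexHull((p[:,:2]*1000).astype(np.float32)));print(cx,cy,ax)
s=cam('side');P=cloud(s);c=s;z=P[...,2]
blob('S post',225,250,150,195,.10,.14)
blob('S pointer',200,240,200,240,.045,.08)
blob('S bush',245,270,255,280,.01,.04)
```

```text
bush top 79 px 311.5 250.2 xyz [ 0.4483 -0.2794  0.0275] min [ 0.436 -0.292  0.022] max [ 0.463 -0.267  0.035]
bush 120 px 311.0 250.0 xyz [ 0.4491 -0.2785  0.0247] min [ 0.436 -0.293  0.011] max [ 0.463 -0.265  0.035]
block 292 px 327.3 208.8 xyz [ 0.542  -0.321   0.0243] min [ 0.515 -0.342  0.016] max [ 0.57  -0.301  0.031]
nut 83 px 368.4 241.6 xyz [ 0.464  -0.4113  0.0119] min [ 0.452 -0.422  0.006] max [ 0.481 -0.392  0.016]
post 40 px 157.2 218.9 xyz [0.5185 0.045  0.115 ] min [0.512 0.038 0.111] max [0.525 0.053 0.121]
pointer 31 px 228.8 258.1 xyz [ 0.4364 -0.0961  0.0513] min [ 0.417 -0.103  0.045] max [ 0.489 -0.08   0.06 ]
platter 5216 px 210.5 199.2 xyz [ 0.5748 -0.0551  0.0344] min [ 0.429 -0.178  0.027] max [0.699 0.072 0.036]
562.775146484375 -55.07135772705078 139.2772979736328
572.1597900390625 -53.965232849121094 (247.496826171875, 260.97760009765625)
S post 44 px 236.1 160.2 xyz [0.5188 0.0416 0.1079] min [0.512 0.036 0.1  ] max [0.528 0.048 0.115]
S pointer 27 px 214.6 210.9 xyz [ 0.4222 -0.1     0.0517] min [ 0.418 -0.105  0.046] max [ 0.428 -0.095  0.06 ]
S bush 213 px 256.6 263.7 xyz [ 0.4482 -0.2837  0.0214] min [ 0.435 -0.295  0.01 ] max [ 0.464 -0.265  0.03 ]
```

View pics/c1.png

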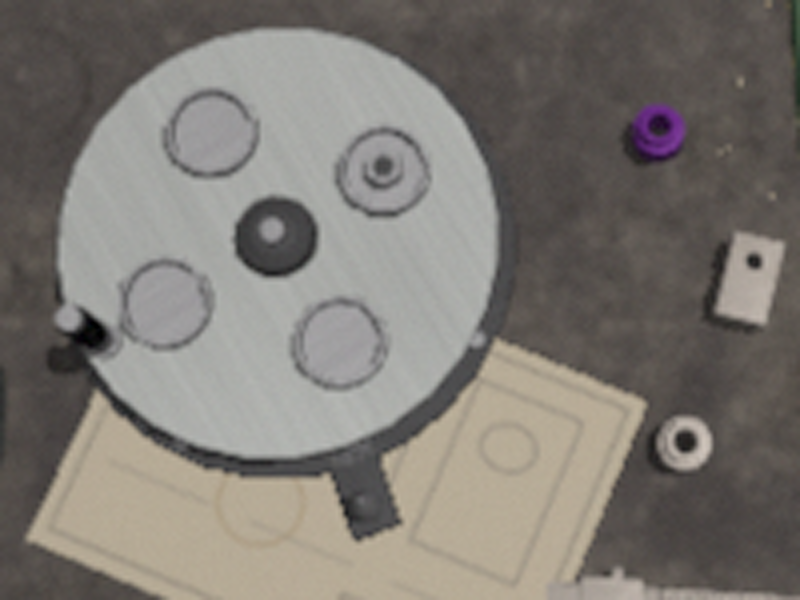

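The crop confirms the light grey bushing at crop (685,443), i.e. px (311,250). The post top is at about crop (68,318), the marked pocket rim centre at (166,304), the opposite cups' midpoint at (275,238) and the pointer peg tip at about (368,495).

Run:
```python
from h import *
from scipy.spatial.transform import Rotation as Ro
c=cam('top')
q=lambda u,v,z,o=(140,140):onplane(c,(u+.5)/4-.5+o[0],(v+.5)/4-.5+o[1],z)[:3].round(4)
C=(q(166,304,.048)+q(384,172,.048)+q(211,133,.048)+q(340,343,.048))/4
P=q(166,304,.048);T=q(68,318,.124);T2=q(102,340,.064);Q=q(368,497,.06)
print('axis',C,'platter',q(279,244.5,.035),'pocket',P,np.linalg.norm((P-C)[:2]),'post',T,T2,np.linalg.norm((T-C)[:2]),'ptr',Q,np.linalg.norm((Q-C)[:2]))
an=lambda X:np.arctan2(*(X-C)[1::-1])
print('angles pocket,post,ptr',an(P),an(T),an(Q))
print('bush top',q(685,440,.03),'outer z18',q(685,443,.018))
s=readout.read_state();print(Ro.from_rotvec(s['orientation']).as_matrix().round(3))
```

```text
axis [ 0.571775 -0.0526    0.048   ] platter [ 0.5703 -0.0527  0.035 ] pocket [0.5362 0.0089 0.048 ] 0.07104808670893258 post [0.5165 0.0438 0.124 ] [0.5146 0.0407 0.064 ] 0.11112284024897856 ptr [ 0.4227 -0.103   0.06  ] 0.15736427683880483
angles pocket,post,ptr 2.0952234673652645 2.0914213996684254 -2.815571841301258
bush top [ 0.4494 -0.278   0.03  ] outer z18 [ 0.449  -0.2786  0.018 ]
[[ 0.232 -0.    -0.973]
 [ 0.973 -0.001  0.232]
 [-0.001 -1.     0.   ]]
```

```bash
cat >> h.py <<'E'
from scipy.spatial.transform import Rotation as Ro
def to(x,y,z,yaw=None):
    s=readout.read_state();M=Ro.from_rotvec(s['orientation']).as_matrix();p=s['tool_pos']
    w=np.zeros(3)
    if yaw is not None:
        a=np.radians(yaw);X=np.array([np.cos(a),np.sin(a),0]);Y=np.array([0,0,-1.])
        w=np.degrees(Ro.from_matrix(M.T@np.stack([X,Y,np.cross(X,Y)],1)).as_rotvec())
    print('t',s['t'],'p',p.round(4),'yaw',np.degrees(np.arctan2(M[1,0],M[0,0])).round(2),'open',round(s['opening'],4),'F',s['force'].round(1),'go cm',(M.T@(np.array([x,y,z])-p)*100).round(2),'turn',w.round(2))
E
python3 -m creep '[[[0,0,0,0,0,5.8,0],[0,0,0,0,0,5.8,0],[0,0,0,0,0,5.8,0],[0,0,0,0,0,5.8,0],[0,0,0,0,0,5.8,0],[0,0,0,0,0,5.8,0],[0,0,0,0,0,5.8,0],[0,0,0,0,0,5.8,0]]]' 20
python3 -c "
from h import *
to(.42,.2,.22,30);to(.449,-.279,.22,30)"
```

```text
t: 1.05
tool_pos: [0.1386, 0.5826, 0.2275]
orientation: [-1.539, -0.388, 0.391]
force: [-0.1, 0.6, -0.0]
opening: 0.0927
t 1.05 p [0.1386 0.5826 0.2275] yaw 28.46 open 0.0927 F [-0.1  0.6 -0. ] go cm [  6.51   0.85 -47.04] turn [ 0.15 -1.54 -0.16]
t 1.05 p [0.1386 0.5826 0.2275] yaw 28.46 open 0.0927 F [-0.1  0.6 -0. ] go cm [-13.77   1.02 -90.53] turn [ 0.15 -1.54 -0.16]
```

```bash
python3 -m creep '[[[0,0.7,0,-4.7,0,-0.2,0],[0,0.7,0,-4.7,0,-0.2,0],[0,0.7,0,-4.7,0,-0.2,0],[0,0.7,0,-4.7,0,-0.2,0],[0,0.7,0,-4.7,0,-0.2,0],[0,0.7,0,-4.7,0,-0.2,0],[0,0.7,0,-4.7,0,-0.2,0],[0,0.7,0,-4.7,0,0,0]]]'
python3 -c "
from h import *
to(.449,-.279,.12,30)"
```

```text
t: 1.85
tool_pos: [0.373, 0.274, 0.226]
orientation: [-1.534, -0.412, 0.416]
force: [1.0, 1.0, -0.3]
opening: 0.0929
t 1.85 p [0.373 0.274 0.226] yaw 30.24 open 0.0929 F [ 1.   1.  -0.3] go cm [-21.25  10.82 -51.57] turn [ 0.15  0.24 -0.2 ]
```

```bash
python3 -m creep '[[[0,-1.8,0,-4.4,0,0,0],[0,-1.8,0,-4.4,0,0,0],[0,-1.8,0,-4.4,0,0,0],[0,-1.8,0,-4.4,0,0,0],[0,-1.8,0,-4.4,0,0,0],[0,-1.8,0,-4.4,0,0,0],[0,-1.8,0,-4.4,0,0,0],[0,-1.8,0,-4.4,0,0,0]]]'
python3 -c "
from h import *
to(.449,-.279,.1,30)"
```

```text
t: 2.65
tool_pos: [0.4273, -0.1179, 0.2288]
orientation: [-1.536, -0.417, 0.412]
force: [1.4, 0.5, -0.0]
opening: 0.0934
t 2.65 p [ 0.4273 -0.1179  0.2288] yaw 30.25 open 0.0934 F [ 1.4  0.5 -0. ] go cm [ -6.25  12.96 -14.93] turn [0.35 0.25 0.09]
```

```bash
python3 -m creep '[[[0,-1.6,2.2,-3.7,0,0,0],[0,-1.6,2.2,-3.7,0,0,0],[0,-1.5,2.2,-3.7,0,0,0],[0,-1.5,2.2,-3.7,0.3,0.2,0],[0,0,2,0,0,0,0],[0,0,2,0,0,0,0],[0,0,0,0,0,0,0],[0,0,0,0,0,0,0]]]'
python3 - <<'E'
from h import *
to(.449,-.279,.0225,30)
c=cam('top');cv2.imwrite('pics/g1.png',cv2.resize(cv2.cvtColor(c['frame'],4)[190:300,250:380],None,fx=5,fy=5))
E
```

```text
t: 3.45
tool_pos: [0.4483, -0.2928, 0.0987]
orientation: [-1.537, -0.407, 0.399]
force: [0.6, -0.4, 0.3]
opening: 0.0927
t 3.45 p [ 0.4483 -0.2928  0.0987] yaw 29.47 open 0.0927 F [ 0.6 -0.4  0.3] go cm [0.71 7.62 1.2 ] turn [ 0.27 -0.53  0.23]
```

Run:
```python
from h import *
c=cam('side');cv2.imwrite('pics/g2.png',cv2.resize(cv2.cvtColor(c['frame'],4)[160:310,190:340],None,fx=4,fy=4))
```

```text
(no output)
```

View pics/g2.png

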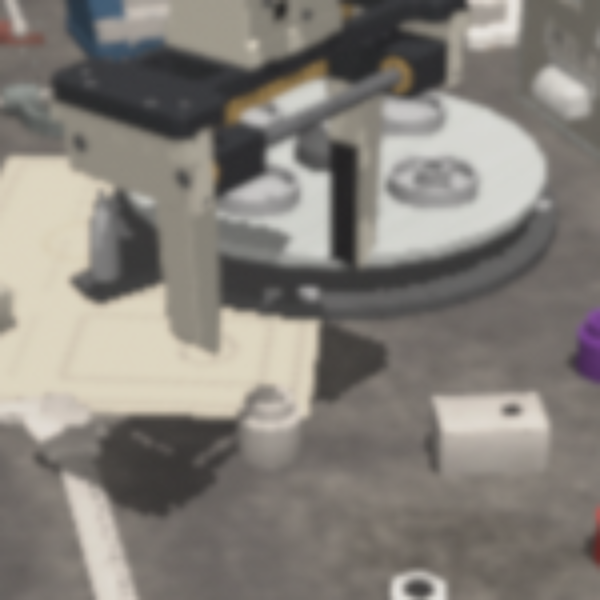

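```bash
python3 -m creep '[[[0,0.7,0,1.2,0.2,-0.5,0.2],[0,0,0,0,0,0,0],[0,0,1.5,0,0,0,0],[0,0,1.5,0,0,0,0],[0,0,1.5,0,0,0,0],[0,0,0.8,0,0,0,0],[0,0,0,0,0,0,0],[0,0,0,0,0,0,0]]]'
python3 - <<'E'
from h import *
to(.449,-.279,.0225,30)
E
```

```text
t: 4.35
tool_pos: [0.4509, -0.277, 0.0447]
orientation: [-1.537, -0.417, 0.41]
force: [-0.1, -0.4, -0.9]
opening: 0.0929
t 4.35 p [ 0.4509 -0.277   0.0447] yaw 30.22 open 0.0929 F [-0.1 -0.4 -0.9] go cm [-0.27  2.22 -0.06] turn [0.38 0.22 0.15]
```

```bash
python3 -m creep '[[[0,-0.2,1.1,0,0.3,0.2,0.1],[0,0,1.1,0,0,0,0],[0,0,0,0,0,0,0],[0.5,0,0,0,0,0,0],[0.5,0,0,0,0,0,0],[0.5,0,0,0,0,0,0],[0.5,0,0,0,0,0,0],[0.5,0,0,0,0,0,0]]]' 20
python3 - <<'E'
from h import *
to(.449,-.279,.0225,30)
E
```

```text
t: 5.15
tool_pos: [0.4501, -0.2793, 0.0224]
orientation: [-1.535, -0.412, 0.408]
force: [-0.2, -0.8, 0.4]
opening: 0.0576
t 5.15 p [ 0.4501 -0.2793  0.0224] yaw 29.98 open 0.0576 F [-0.2 -0.8  0.4] go cm [-0.09 -0.01  0.08] turn [ 0.21 -0.02  0.1 ]
```

```bash
python3 -m creep '[[[1,0,0,0,0,0,0],[1,0,0,0,0,0,0],[1,0,0,0,0,0,0],[1,0,0,0,0,0,0],[1,0,0,0,0,0,0],[1,0,0,0,0,0,0],[1,0,0,0,0,0,0],[1,0,0,0,0,0,0]]]' 20
python3 - <<'E'
from h import *
to(.45,-.279,.13,30)
E
```

```text
t: 5.95
tool_pos: [0.4505, -0.2795, 0.023]
orientation: [-1.535, -0.413, 0.408]
force: [-0.3, -0.7, 0.9]
opening: 0.0291
t 5.95 p [ 0.4505 -0.2795  0.023 ] yaw 29.99 open 0.0291 F [-0.3 -0.7  0.9] go cm [ 1.00e-02 -1.07e+01  2.00e-02] turn [ 0.26 -0.01  0.12]
```

```bash
python3 -m creep '[[[1,0,-1,0,0,0,0],[1,0,-2.5,0,0,0,0],[1,0,-3,0,0,0,0],[1,0,-3,0,0,0,0],[1,0,-3,0,0,0,0],[1,0,-2,0,0,0,0],[1,0,0,0,0,0,0],[1,0,0,0,0,0,0]]]'
python3 - <<'E'
from h import *
to(.5362,.0093,.15,30)
E
```

```text
t: 6.75
tool_pos: [0.4486, -0.278, 0.1758]
orientation: [-1.534, -0.412, 0.409]
force: [-0.5, 0.3, -0.8]
opening: 0.0288
t 6.75 p [ 0.4486 -0.278   0.1758] yaw 29.98 open 0.0288 F [-0.5  0.3 -0.8] go cm [21.95  2.56 20.51] turn [ 0.15 -0.02  0.08]
```

```bash
python3 -m creep '[[[1,1.5,0,1.4,0,0,0],[1,3.1,0,2.9,0,0,0],[1,3.3,0,3.1,0,0,0],[1,3.3,0,3.1,0,0,0],[1,3.3,0,3.1,0,0,0],[1,3.1,0,2.9,0,0,0],[1,2.5,0,2.3,0,0,0],[1,0,0,0,0,0,0]]]'
python3 - <<'E'
from h import *
to(.5362,.0093,.12,30)
E
```

```text
t: 7.55
tool_pos: [0.5246, -0.0047, 0.162]
orientation: [-1.526, -0.396, 0.416]
force: [0.1, -0.2, -0.4]
opening: 0.0293
t 7.55 p [ 0.5246 -0.0047  0.162 ] yaw 29.69 open 0.0293 F [ 0.1 -0.2 -0.4] go cm [1.75 4.19 0.6 ] turn [-0.54 -0.32 -0.6 ]
```

```bash
python3 -m creep '[[[1,1.7,0,0.6,-0.5,-0.3,-0.6],[1,0,0,0,0,0,0],[1,0,1.5,0,0,0,0],[1,0,2,0,0,0,0],[1,0,2,0,0,0,0],[1,0,1.2,0,0,0,0],[1,0,0,0,0,0,0],[1,0,0,0,0,0,0]]]'
python3 - <<'E'
from h import *
to(.5362,.0093,.0635,30)
c=cam('top');d=cam('side')
f=lambda c,a,b:cv2.resize(cv2.cvtColor(c['frame'],4)[a:a+110,b:b+110],(500,500),interpolation=2)
cv2.imwrite('pics/p1.png',cv2.resize(np.hstack([f(c,160,140),f(d,130,190)]),(800,400)))
E
```

```text
t: 8.35
tool_pos: [0.5286, 0.005, 0.0811]
orientation: [-1.528, -0.397, 0.421]
force: [1.0, -0.0, -0.8]
opening: 0.0289
t 8.35 p [0.5286 0.005  0.0811] yaw 29.9 open 0.0289 F [ 1.  -0.  -0.8] go cm [ 0.9   1.75 -0.02] turn [-0.42 -0.1  -0.8 ]
```

View pics/p1.png

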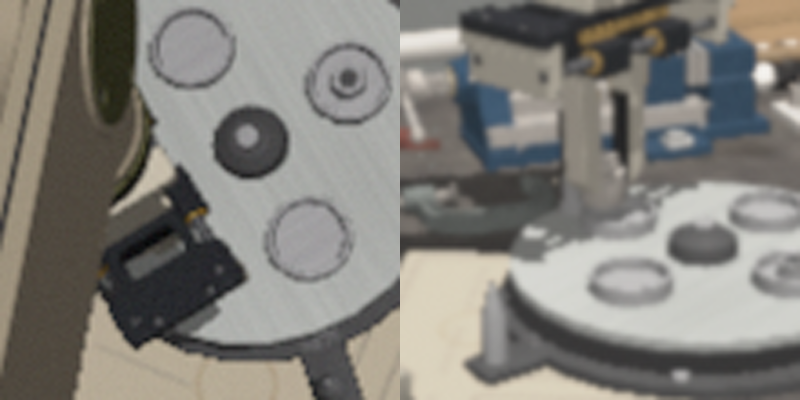

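The picture shows the gripper over the marked pocket (side crop about (610,200)), with nothing touching. I'll correct the remaining 9 mm along the jaws and descend.

```bash
python3 -m creep '[[[1,0.9,0,0,-0.4,0,-0.8],[1,0,0,0,0,0,0],[1,0,0,0,0,0,0],[1,0,0.5,0,0,0,0],[1,0,0.5,0,0,0,0],[1,0,0,0,0,0,0],[1,0,0,0,0,0,0],[1,0,0,0,0,0,0]]]'
python3 - <<'E'
from h import *
to(.5362,.0093,.0625,30)
E
```

```text
t: 9.25
tool_pos: [0.5401, 0.0101, 0.074]
orientation: [-1.534, -0.416, 0.404]
force: [-1.2, -0.8, -0.6]
opening: 0.0289
t 9.25 p [0.5401 0.0101 0.074 ] yaw 29.95 open 0.0289 F [-1.2 -0.8 -0.6] go cm [-0.39  1.15  0.13] turn [ 0.24 -0.05  0.4 ]
```

```bash
python3 -m creep '[[[1,-0.3,0,0.1,0.2,0,0.4],[1,0,0,0,0,0,0],[1,0,0,0,0,0,0],[1,0,0.4,0,0,0,0],[1,0,0.4,0,0,0,0],[1,0,0.2,0,0,0,0],[1,0,0,0,0,0,0],[1,0,0,0,0,0,0]]]'
python3 - <<'E'
from h import *
to(.5362,.0093,.0625,30)
E
```

```text
t: 10.05
tool_pos: [0.5366, 0.0094, 0.063]
orientation: [-1.532, -0.409, 0.41]
force: [0.5, -0.3, -0.2]
opening: 0.029
t 10.05 p [0.5366 0.0094 0.063 ] yaw 29.94 open 0.029 F [ 0.5 -0.3 -0.2] go cm [-0.04  0.05  0.02] turn [ 0.01 -0.06 -0.05]
```

```bash
python3 -m creep '[[[1,0,0.1,0,0,0,0],[1,0,0,0,0,0,0],[1,0,0,0,0,0,0],[0.5,0,0,0,0,0,0],[0.5,0,0,0,0,0,0],[0.5,0,0,0,0,0,0],[0.5,0,0,0,0,0,0],[0.5,0,0,0,0,0,0]]]'
python3 - <<'E'
from h import *
to(.5362,.0093,.0625,30)
E
```

```text
t: 10.85
tool_pos: [0.5373, 0.0093, 0.0628]
orientation: [-1.533, -0.41, 0.409]
force: [0.4, -0.1, 0.0]
opening: 0.0466
t 10.85 p [0.5373 0.0093 0.0628] yaw 29.94 open 0.0466 F [ 0.4 -0.1  0. ] go cm [-0.1   0.03  0.06] turn [ 0.06 -0.06  0.02]
```

```bash
python3 -m creep '[[[0.5,0,-0.4,0,0,0,0],[0.5,0,-0.6,0,0,0,0],[0.5,0,-0.8,0,0,0,0],[0.5,0,-0.8,0,0,0,0],[0.5,0,-0.5,0,0,0,0],[0.5,0,0,0,0,0,0],[0.5,0,0,0,0,0,0],[0.5,0,0,0,0,0,0]]]'
python3 - <<'E'
from h import *
to(.5157,.0448,.087,30)
d=cam('side')
cv2.imwrite('pics/p2.png',cv2.resize(cv2.cvtColor(d['frame'],4)[130:240,180:330],(750,550),interpolation=2))
E
```

```text
t: 11.65
tool_pos: [0.5382, 0.0093, 0.098]
orientation: [-1.533, -0.412, 0.407]
force: [0.4, 0.6, -0.2]
opening: 0.0462
t 11.65 p [0.5382 0.0093 0.098 ] yaw 29.94 open 0.0462 F [ 0.4  0.6 -0.2] go cm [-0.18  1.09  4.2 ] turn [ 0.14 -0.06  0.13]
```

View pics/p2.png

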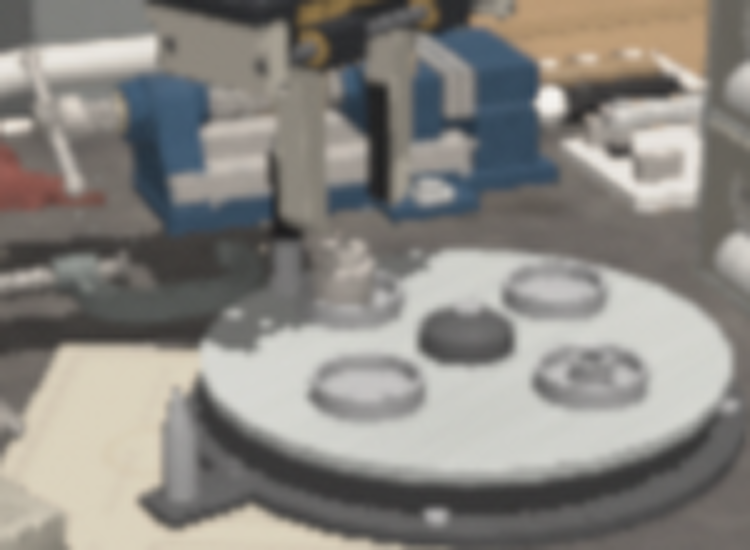

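The bushing stands upright in the pocket (348,270) and is released. The post (290,250) is just beyond the fingers, and the open jaws can straddle it.

```bash
python3 -m creep '[[[0.5,-0.2,0,0.6,0,0,0],[0.5,0,0,1,0,0,0],[0.5,0,0,1,0,0,0],[0.5,0,0,1,0,0,0],[0.5,0,0,0.4,0,0,0],[0.5,0,0,0,0,0,0],[0.5,0,0,0,0,0,0],[0.5,0,0,0,0,0,0]]]'
python3 - <<'E'
from h import *
to(.5157,.0448,.088,30)
E
```

```text
t: 12.5
tool_pos: [0.513, 0.0469, 0.0965]
orientation: [-1.532, -0.411, 0.41]
force: [-0.2, -0.4, -0.3]
opening: 0.0468
t 12.5 p [0.513  0.0469 0.0965] yaw 30.02 open 0.0468 F [-0.2 -0.4 -0.3] go cm [ 0.13  0.85 -0.32] turn [0.05 0.02 0.01]
```

```bash
python3 -m creep '[[[0.5,0.1,0.8,-0.3,0,0,0],[0.5,0,0,0,0,0,0],[1,0,0,0,0,0,0],[1,0,0,0,0,0,0],[1,0,0,0,0,0,0],[1,0,0,0,0,0,0],[1,0,0,0,0,0,0],[1,0,0,0,0,0,0]]]' 15
python3 - <<'E'
from h import *
to(.5157,.0448,.088,30)
E
```

```text
t: 13.3
tool_pos: [0.5162, 0.0439, 0.0875]
orientation: [-1.532, -0.41, 0.409]
force: [0.9, -0.1, -1.8]
opening: 0.0167
t 13.3 p [0.5162 0.0439 0.0875] yaw 29.94 open 0.0167 F [ 0.9 -0.1 -1.8] go cm [-0.   -0.05  0.1 ] turn [ 0.04 -0.06  0.04]
```

```bash
cat >> h.py <<'E'
AX=np.array([.5718,-.0526])
def st():
    s=readout.read_state();M=Ro.from_rotvec(s['orientation']).as_matrix();p=s['tool_pos'];d=p[:2]-AX
    th=np.degrees(np.arctan2(d[1],d[0]))%360;yaw=np.degrees(np.arctan2(M[1,0],M[0,0]))
    print('t',s['t'],'p',p.round(4),'th',th.round(2),'R',np.hypot(*d).round(4),'yaw err(ccw+)',(th-90-yaw).round(2),'open',round(s['opening'],4),'F',s['force'].round(1),'F tool',(M.T@s['force']).round(1))
E
python3 -m creep '[[[1,-0.2,0,0,0,-1,0],[1,-0.3,0,0,0,-1.5,0],[1,-0.4,0,-0.01,0,-2,0],[1,-0.4,0,-0.01,0,-2,0],[1,-0.4,0,-0.01,0,-2,0],[1,-0.4,0,-0.01,0,-2,0],[1,-0.4,0,-0.01,0,-2,0],[1,-0.2,0,0,0,-1,0]]]' 20
python3 - <<'E'
from h import *
st()
E
```

```text
t: 14.1
tool_pos: [0.494, 0.0259, 0.0875]
orientation: [-1.487, -0.61, 0.606]
force: [2.3, 0.3, -2.9]
opening: 0.0166
t 14.1 p [0.494  0.0259 0.0875] th 134.76 R 0.1105 yaw err(ccw+) 0.2 open 0.0166 F [ 2.3  0.3 -2.9] F tool [ 1.9  3.  -1.4]
```

```bash
python3 -m creep '[[[1,-0.4,0,0,0,-2,0],[1,-0.5,0,0,0,-2.5,0],[1,-0.5,0,-0.01,0,-2.5,0],[1,-0.5,0,-0.01,0,-2.5,0],[1,-0.5,0,-0.01,0,-2.5,0],[1,-0.5,0,-0.01,0,-2.5,0],[1,-0.5,0,-0.01,0,-2.5,0],[1,-0.5,0,-0.01,0,-2.5,0]]]' 20
python3 - <<'E'
from h import *
st()
E
```

```text
t: 14.9
tool_pos: [0.4721, -0.0073, 0.0875]
orientation: [-1.391, -0.89, 0.879]
force: [4.8, 0.4, -4.7]
opening: 0.0162
t 14.9 p [ 0.4721 -0.0073  0.0875] th 155.58 R 0.1095 yaw err(ccw+) 0.45 open 0.0162 F [ 4.8  0.4 -4.7] F tool [ 2.4  4.7 -4.1]
```

```bash
python3 -m creep '[[[1,-0.5,0,-0.04,0,-2.5,0],[1,-0.5,0,-0.03,0,-2.5,0],[1,-0.5,0,-0.02,0,-2.5,0],[1,-0.5,0,-0.02,0,-2.5,0],[1,-0.5,0,-0.02,0,-2.5,0],[1,-0.5,0,-0.02,0,-2.5,0],[1,-0.5,0,-0.02,0,-2.5,0],[1,-0.4,0,-0.02,0,-2,0]]]' 20
python3 - <<'E'
from h import *
st()
E
```

```text
t: 15.7
tool_pos: [0.4631, -0.0451, 0.0875]
orientation: [-1.251, -1.164, 1.147]
force: [2.5, 1.5, -2.3]
opening: 0.0165
t 15.7 p [ 0.4631 -0.0451  0.0875] th 176.05 R 0.109 yaw err(ccw+) 0.31 open 0.0165 F [ 2.5  1.5 -2.3] F tool [ 1.6  2.3 -2.4]
```

```bash
python3 -m creep '[[[1,-0.45,0,-0.04,0,-2.3,0],[1,-0.5,0,-0.02,0,-2.5,0],[1,-0.5,0,-0.02,0,-2.5,0],[1,-0.5,0,-0.02,0,-2.5,0],[1,-0.4,0,-0.02,0,-2,0],[1,-0.3,0,0,0,-1.5,0],[1,-0.2,0,0,0,-1,0],[1,0,0,0,0,0,0]]]' 20
python3 - <<'E'
from h import *
st()
c=cam('top');d=cam('side')
f=lambda c,a,b:cv2.resize(cv2.cvtColor(c['frame'],4)[a:a+110,b:b+110],(500,500),interpolation=2)
cv2.imwrite('pics/r1.png',cv2.resize(np.hstack([f(c,160,150),f(d,140,190)]),(800,400),interpolation=2))
E
```

```text
t: 16.5
tool_pos: [0.4647, -0.0724, 0.0875]
orientation: [-1.119, -1.361, 1.338]
force: [2.6, 1.3, -2.3]
opening: 0.0164
t 16.5 p [ 0.4647 -0.0724  0.0875] th 190.5 R 0.1089 yaw err(ccw+) -0.42 open 0.0164 F [ 2.6  1.3 -2.3] F tool [ 0.7  2.4 -2.8]
```

View pics/r1.png

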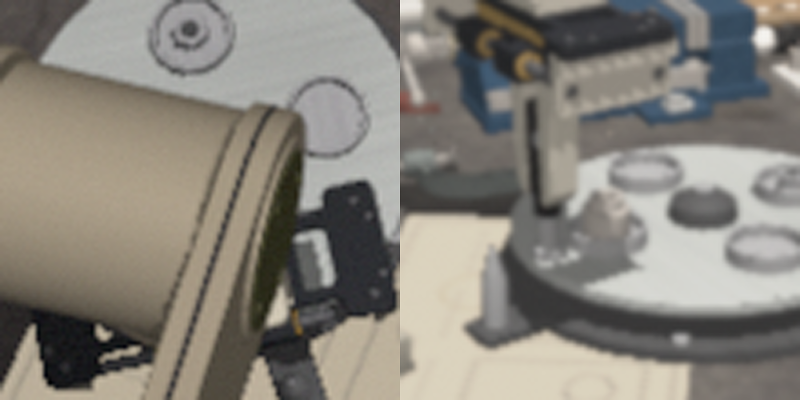

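```bash
python3 -m creep '[[[1,-0.25,0,-0.04,0,-1,0],[1,-0.4,0,-0.03,0,-2,0],[1,-0.4,0,-0.02,0,-2,0],[1,-0.3,0,-0.01,0,-1.5,0],[1,-0.2,0,0,0,-1,0],[1,0,0,0,0,0,0],[1,0,0,0,0,0,0],[1,0,0,0,0,0,0]]]' 20
python3 - <<'E'
from h import *
st()
c=cam('top');d=cam('side')
f=lambda c,a,b:cv2.resize(cv2.cvtColor(c['frame'],4)[a:a+100,b:b+100],(400,400),interpolation=2)
cv2.imwrite('pics/r2.png',np.vstack([np.hstack([f(c,140,180),f(d,140,190)])]))
# pointer tip zoom from the first pictures
t0=cv2.imread('pics/t0.png')[235:285,205:255];s0=cv2.imread('pics/s0.png')[190:240,190:240]
cv2.imwrite('pics/ptr.png',np.hstack([cv2.resize(t0,(400,400)),cv2.resize(s0,(400,400))]))
from scipy.optimize import least_squares as L
Q=np.array([[.5162,.0439],[.494,.0259],[.4721,-.0073],[.4631,-.0451],[.4647,-.0724],readout.read_state()['tool_pos'][:2]])
r=L(lambda v:np.hypot(*(Q-v).T)-.113,AX);print(r.x,r.fun)
E
```

```text
t: 17.4
tool_pos: [0.4685, -0.0869, 0.0875]
orientation: [-1.039, -1.458, 1.438]
force: [1.8, 1.5, -0.1]
opening: 0.0163
t 17.4 p [ 0.4685 -0.0869  0.0875] th 198.34 R 0.1089 yaw err(ccw+) -0.49 open 0.0163 F [ 1.8  1.5 -0.1] F tool [ 0.8  0.1 -2.2]
[ 0.57589452 -0.05199894] [-3.96420910e-05  2.63568931e-05  1.01666468e-05  5.30649419e-06
  5.05405533e-05 -6.56965387e-05]
```

View pics/r2.png

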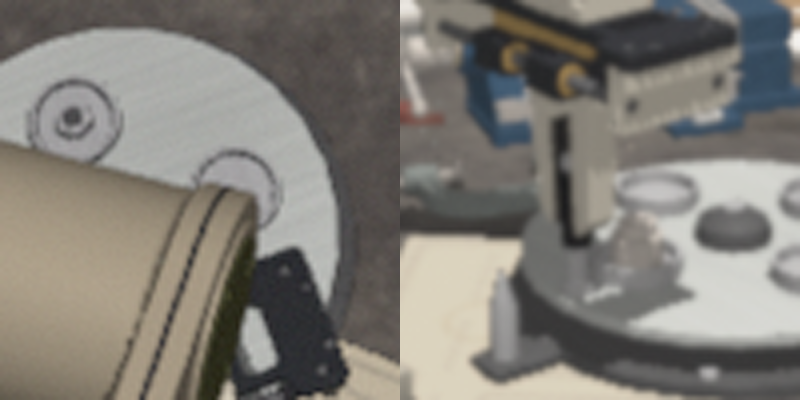

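View pics/ptr.png

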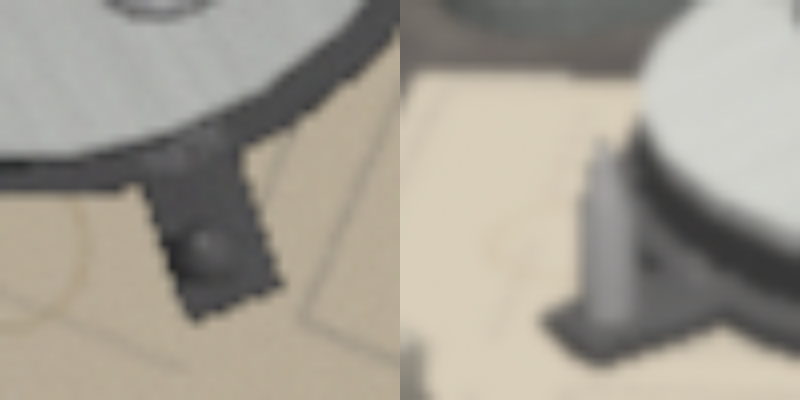

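The post is now close to the pointer and the bushing is still upright beside the jaw. The nut cup is at crop (75,123). In the zoom, the pointer tip is at (205,240) in the top half and (202,140) in the side half. I'll compute the remaining angle.

Run:
```python
from h import *
c=cam('top');s=cam('side')
C=np.array([.5718,-.0526])
an=lambda X:np.degrees(np.arctan2(X[1]-C[1],X[0]-C[0]))%360
g=lambda u,o,k:(u+.5)/k-.5+o
n0=onplane(c,g(384,140,4),g(172,140,4),.048);n1=onplane(c,g(75,180,4),g(123,140,4),.048)
print('nut cup',an(n0),an(n1),'turned',an(n1)-an(n0), np.hypot(*(n1[:2]-C)),'=> pocket now',an(n1)+180)
tu=(g(205,205,8),g(240,235,8));su=(g(202,190,8),g(140,190,8))
pr=lambda c:c['intrinsics']@np.c_[np.array(c['R']),c['t']]
X=cv2.triangulatePoints(pr(c),pr(s),np.array(tu).reshape(2,1),np.array(su).reshape(2,1));X=(X[:3]/X[3]).ravel()
print('tip',X,an(X),'top@62',onplane(c,*tu,.062),an(onplane(c,*tu,.062)),'side@62',onplane(s,*su,.062),an(onplane(s,*su,.062)))
```

```text
nut cup 299.51487561714373 18.12939891843054 turned -281.3854766987132 0.071167429442428 => pocket now 198.12939891843052
tip [ 0.42204677 -0.10010804  0.06082111] 197.60122128623124 top@62 [ 0.42117886 -0.10007827  0.062     ] 197.49571197139642 side@62 [ 0.42241595 -0.10265028  0.062     ] 198.52313209736852
```

The pocket is at 198.1° and the pointer at 197.5–198.7°, so they are aligned to about 1 mm. One idle call to settle, then I'll hand in.

```bash
python3 -m creep '[[[1,0,0,0,0,0,0],[1,0,0,0,0,0,0],[1,0,0,0,0,0,0],[1,0,0,0,0,0,0],[1,0,0,0,0,0,0],[1,0,0,0,0,0,0],[1,0,0,0,0,0,0],[1,0,0,0,0,0,0]]]' 20
python3 - <<'E'
from h import *
st();print(abs(readout.read_state()['dq']).max())
d=cam('side');cv2.imwrite('pics/f.png',cv2.resize(cv2.cvtColor(d['frame'],4)[170:230,210:290],(800,600),interpolation=2))
E
```

```text
t: 18.4
tool_pos: [0.4684, -0.0868, 0.0875]
orientation: [-1.039, -1.458, 1.438]
force: [1.7, 2.2, -0.5]
opening: 0.0169
t 18.4 p [ 0.4684 -0.0868  0.0875] th 198.31 R 0.1089 yaw err(ccw+) -0.54 open 0.0169 F [ 1.7  2.2 -0.5] F tool [ 1.5  0.5 -2.3]
0.0035555107312701807
```

View pics/f.png

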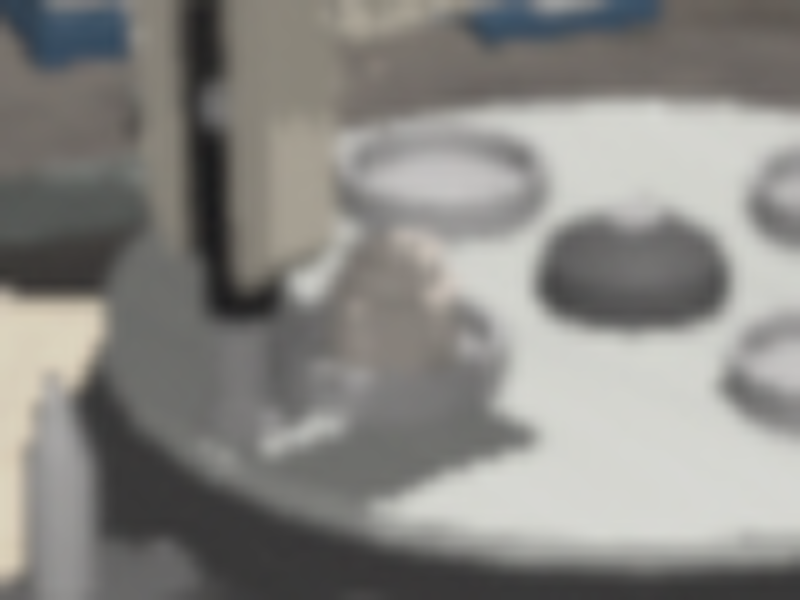

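The picture shows the bushing upright in its cup at about (400,310), clear of the finger that grips the post at about (230,300).

```bash
python3 -c "
from plant import robot
print(robot.close_job())"
```

```text
the job is handed in; nothing more can be done
None
```

I set the grey bushing upright in the marked pocket and let go of it. Then I gripped the post, turned the carousel about 1.33–1.37 rad to the pointer, and handed in at about 18.5 s with a 20 N grip still on the post.

**Last checks**
- **Alignment:** the nut cup in the top view puts the pocket at 198.1°. The pointer measures 197.5° to 198.7° depending on the view, which is about 1 mm at the post; 10 mm is allowed.
- **Holding:** the arm was still (joint speeds below 0.004 rad/s) and the jaws were closed on the 17 mm sleeve. The spring load read about 1.5 N at the wrist, less than the roughly 3 N I expected.
- **Bushing:** the last side picture shows it upright in the cup and clear of the fingers.
- **Block and table nut:** I kept well away from both, but took no final measurement of their positions.

**Disagreement:** the turning axis found from the camera and the one fitted to the gripper's path differ by about 4 mm in x. By the robot's own measure the platter turned 76.1°, where the camera angles called for 78.7°. Both readings put the post within about 5 mm of the pointer line.

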